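Prise the press-fit cover off a filter changer with a wedge

ROBOT

A 7-joint arm with a two-finger parallel gripper is mounted at the origin on a cart in front of the work surface, level with it; the furniture and walls round the work are solid. World frame = base frame: x ahead of the robot, y to its left, z up, the work surface at z = 0. Lengths are in m, angles in rad, forces in N, time in s.
With the tool pointing down it reaches from about 0.4 to 0.875 m from the base axis. Payload 19.3 kg.
Tool frame: the origin (TCP) lies at the very end of the fingers, on their centre line; the grasp point (between the pads) lies 19 mm behind it; z points along the fingers, y is the line along which they close (so a half turn about z gives the same grasp; the last joint's range is limited). The gripper opens to 85 mm and grips with 20 to 120 N. Pads are 22 mm wide; open, the fingers measure 114 mm over their backs; the gripper's body (76 mm by 85 mm) begins 54 mm behind the grasp point. The pads swing forward as they close: fully open they stand 13 mm farther back than shut.
Start: joints at [1.224, 0.521, -0.036, 1.599, 0.021, 1.021, -0.113], TCP at [0.171, -0.601, 0.231] pointing down, gripper open.
Joint ranges: [-2.91, 2.91], [-0.3, 2.13], [-1.5, 1.42], [0.17, 2.43], [-1.26, 4.41], [0.16, 1.93], [-2.52, 2.52]. Speed limits (rad/s): [1.89, 1.89, 2.39, 2.39, 3.01, 3.01, 3.01].

INTERFACE

Orientations are given as [roll, pitch, yaw] about the fixed x, y, z axes, in that order (R = Rz(yaw) Ry(pitch) Rx(roll)).
In Python, from workcell import bot gives the robot as it stands. The module is installed in compiled form; this text tells all that it offers.
- The arm moves only by the tool apply_moves, never from a script. Its arguments are lists of equal length, an entry for each row: "claw": the finger opening in m, from 0 to 0.0854; "xyz": the shift along the tool's x, y, z in m, a list of three; "twist": the turn, a rotation vector about the tool's x, y, z in rad, a list of three. A call has 1 to 20 rows; each row shifts and turns the commanded pose from where the row before left it, along the tool's axes as they then stand; what a row does not reach is not made up. A row lasts 1/10 s, in which the tool goes at most 50 mm and 8.59 degrees, less where a joint would pass 70% of its speed; a pose out of reach is approached as far as the arm can. A call with a gripper value outside its range is refused whole. The fingers move at their own pace and stop on an object; "force" is the grip in N (left out, the last holds). Time passes only in rows, so rows that do not move let the fingers close. It gives the time, the measured TCP pose, the force, the opening and the grip force at its end, in the units of the state.
- bot.observe(): the state, without advancing time (a new reading comes with each control period).
- bot.grab_frame(name): name is "scene" or "top" or "wrist"; returns a dict with "img" (384x512x3 uint8, red, green, blue), "vfov" (degrees; the focal length in pixels is half the picture's height over the tangent of half this angle, whatever the lens; pixels are square), "cx", "cy" (the principal point, pixels), "view" (4x4, takes a point from world to camera coordinates). Camera axes: x right, y up, looking along -z (the intrinsics and any distortion apply to the point x, -y, -z); pixel columns grow to the right and rows downward; lengths in m; the calibration is good to about 2 mm. The wrist camera is an equidistant fisheye: a pixel r from the principal point sees the ray r / f radians off the axis. A picture is of the moment at which its call begins. There is no depth.
- bot.job_done(): hands the job in; it is judged then, once.
Trained networks look in the newest picture that a camera, given by its name, has taken for a name from the list of things; names that differ only in an ending like _2 or _b are one class to them, and where a whole thing is asked for, a point or a joint stands for the part that bears it (a point fixed in the world has none). Each returns a list of dicts, best first, with "score" (0 to 1); they miss things now and then, are a little off and sometimes report something else, mostly with a low value. They report only what shows in the picture. A call takes as long as a camera call. They do not tell look-alikes from the thing itself.
- bot.find_in(camera, query): "position" ([x, y, z] in m, in world coordinates, good to about 4 mm: the middle of the surface that is visible of it).
The state is a dict: "clock": time; "qpos": joint angles; "qd": joint speeds; "joint_efforts": joint torques, N m; "position": TCP position; "tool_rot": TCP orientation; "force": force on the tool from outside, world axes, zero at the start; "moment": the same for the moment, N m; "grip_width": finger opening in m; "finger_force": force on a finger pad.
Only numpy, scipy, OpenCV 4.12 (cv2) and the standard library are available. Lean on these libraries where they do the work, as an engineer would, in place of code of your own. Each camera call takes 0.05 s, during which the arm holds its last target. There are 200 camera calls.

TASK

Open the filter changer: take the pry wedge out of its stand and work it down into the left and right pry slots of the seam in turn, so that the pressed-on front cover comes off its two dowels evenly, until it is at least 7 mm off at both; then put the wedge back fully home in its stand. Never let the cover get more than about 2 degrees askew. Feel your way with the wedge: it needs at most about 18 N downwards and must not be forced harder than that, nor leaned sideways with more than about 5 N. Do not touch the changer with the gripper itself, and leave the other things on the table alone.

Things in the scene. Friction and masses are not known exactly. Their poses are not given: they have to be found in the camera images.
- housing: Base plate of the filter changer, 100 x 212 x 8 mm, fixed; origin on the table, z up, y along the seam to the left, x across it away from the robot (turned up to 0.2 rad). The changer (box 164 wide, 67 deep, top 64 mm above the table) is clamped on it by a screw at each end through elongated holes: its upright seam lies at x = 0, or up to 8 mm before or behind (not measured: look or feel).
- left_end (a joint): The cover's left end. The bright front cover (18 thick, x -18 to 0 from the seam, round port in front) is pressed on the dark rear half (x 0 to +49) with two dowels, 70 mm left and right of the middle. Angle in rad by which its left end is prised off: 0 home, limit 0.11; 0.01 opens the seam 1.4 mm at the left dowel, 1.2 at the left pry slot, 0.2 at the right one. It stays where left.
- right_end (a joint): The cover's right end, likewise. Pry slots: centred 46 mm left and right of the middle, 32 long in y, 3 wide (seam x -3 to 0), from the top straight down 56 mm; rear wall the rear half's flat face (fixed), front wall the cover. Lead-in chamfers at the top, 45 degrees: rear edge 0.8, cover's edge 1.2 mm. An end moves at about 11 N square to the seam: 8 to 17 N down on the wedge.
- wedge_grip (a point): Centre of the wedge's handle. Wedge 104 mm long, stands tip down (its z up), 0.12 kg. Ribbed black handle 19 (x) x 27 (y) x 48, from 56 to 104 above the tip; below it a collar 30 x 38 x 6; then a polished blade 50 long, 24 wide (y). Its back is flat, upright, 7 mm to +x of the handle's axis (faces away from the robot); its front slopes evenly: 2 mm thick at the tip, 14 at the collar.
- wedge_tip (a point): Middle of the blade's tip edge, 80 mm below wedge_grip and 6 mm to the +x side of the handle's axis.
- stand: Grey tool stand of the wedge, fixed: block 50 x 66 x 56 mm, turned up to 0.25 rad, right or left of the changer. Origin: centre of its underside. A slot 20 (x) x 29 (y) goes through its middle. With the wedge home the collar rests on the block, tip 6 mm and wedge_grip 86 mm above the table, on the stand's axis, wedge x along stand x.
- oil_bottle: Small brown bottle, 27 x 72 mm, standing on the other side of the changer from the stand: leave it. Origin: underside.
- filter_cube_1: Black filter cube, 37 x 34 x 39 mm, in front of the changer: leave it. Origin: underside.
- filter_cube_2: A second such cube: leave it.
Mind the look-alikes: they are no part of the job. Leave any blue look-alike of the stand alone.

How it is judged:
By the outcome, as a careful person would: the job done as asked, in the order asked, and still so for the second after the job is handed in, with the robot touching nothing.
It also fails if it takes over 72 s, if anything falls off the work surface, if the arm or the gripper's body presses on something with over 40 N, if the wrist force passes 120 N, or if a joint passes its speed limit or range.

## Working session

There is one attempt and no reset: what is moved stays moved. The work goes in short steps, Python scripts to look and compute and a tool call to move; the robot and the scene stay as the last step left them, time stands still between calls to the robot, and variables do not carry over. Pictures are saved under pics/ and viewed, at most 10 in all, crops included, and the job is handed in when it is done.

Besides the shell and the picture viewer there is one more tool, called after "Request:" in YAML: its name, and indented under it one key for each argument. apply_moves: Moves the arm, as the interface text tells. Its arguments: {"type":"object","properties":{"claw":{"type":"array"},"xyz":{"type":"array"},"twist":{"type":"array"},"force":{"type":"number"}},"required":["claw","xyz","twist"]}

```bash
mkdir -p pics; cat > h.py <<'E'
import numpy as np, cv2
from workcell import bot
def save(c,n,crop=None,s=1):
    f=bot.grab_frame(c); im=f["img"][:,:,::-1].copy()
    if crop: x0,y0,x1,y1=crop; im=im[y0:y1,x0:x1]
    if s!=1: im=cv2.resize(im,None,fx=s,fy=s,interpolation=cv2.INTER_CUBIC)
    cv2.imwrite(f"pics/{n}.png",im); return f
def foc(f): return 192/np.tan(np.radians(f["vfov"])/2)
def ray(f,u,v,fish=False):
    F=foc(f); a=np.array([u-f["cx"],v-f["cy"]])/F
    if fish:
        r=np.hypot(*a); d=np.array([*(a/max(r,1e-9)*np.sin(r)),np.cos(r)])
    else: d=np.array([a[0],a[1],1.])
    d=np.array([d[0],-d[1],-d[2]]); V=np.array(f["view"]); R=V[:3,:3]
    return -R.T@V[:3,3], R.T@d
def atz(f,u,v,z,fish=False):
    o,d=ray(f,u,v,fish); return o+d*(z-o[2])/d[2]
def proj(f,p,fish=False):
    V=np.array(f["view"]); c=V[:3,:3]@np.array(p)+V[:3,3]; x,y,z=c[0],-c[1],-c[2]; F=foc(f)
    if fish:
        h=np.hypot(x,y); t=np.arctan2(h,z); return f["cx"]+F*t*x/h, f["cy"]+F*t*y/h
    return f["cx"]+F*x/z, f["cy"]+F*y/z
E
python3 - <<'E'
from h import *
for c in("scene","top"):
    f=save(c,c+"0",s=1.5); print(c,f["vfov"],f["cx"],f["cy"],np.round(f["view"],3).tolist())
    for q in("housing","left_end","wedge_grip","wedge_tip","stand","oil_bottle","filter_cube_1"):
        print(q,[(np.round(r["position"],3).tolist(),round(r["score"],2),np.round(proj(f,r["position"])).tolist()) for r in bot.find_in(c,q)[:3]])
s=bot.observe();print(s)
E
```

```text
scene 51.72480002783182 256.4778088416455 196.13411446684944 [[-0.807, -0.591, 0.018, 0.348], [0.403, -0.528, 0.748, -0.247], [-0.432, 0.611, 0.664, -0.684], [0.0, 0.0, 0.0, 1.0]]
housing [([0.477, 0.018, 0.043], 0.7, [235.0, 211.0])]
left_end [([0.475, 0.005, 0.05], 0.94, [239.0, 206.0])]
wedge_grip [([0.435, -0.251, 0.082], 0.75, [316.0, 147.0])]
wedge_tip [([0.44, -0.246, 0.081], 0.71, [314.0, 147.0])]
stand [([0.425, -0.227, 0.035], 0.73, [312.0, 168.0]), ([0.391, 0.214, 0.052], 0.66, [203.0, 290.0])]
oil_bottle [([0.49, 0.191, 0.041], 0.78, [172.0, 259.0]), ([0.436, -0.247, 0.081], 0.63, [315.0, 148.0]), ([0.426, -0.226, 0.034], 0.47, [312.0, 168.0])]
filter_cube_1 [([0.363, 0.042, 0.034], 0.76, [272.0, 245.0]), ([0.369, 0.116, 0.035], 0.59, [247.0, 267.0]), ([0.47, 0.01, 0.052], 0.18, [239.0, 208.0])]
top 48.70202987753197 254.53298985859172 191.87812620930424 [[0.001, -1.0, 0.012, -0.026], [0.997, 0.002, 0.074, -0.428], [-0.074, 0.012, 0.997, -1.062], [0.0, 0.0, 0.0, 1.0]]
housing [([0.491, -0.014, 0.062], 0.95, [250.0, 165.0])]
left_end [([0.473, -0.013, 0.064], 0.69, [250.0,
[... 420 characters left out ...]
ray([ 1.22379734,  0.52140555, -0.03629226,  1.5995155 ,  0.02118681,
        1.0210895 , -0.11278043]), 'qd': array([ 4.90569934e-04,  2.54686705e-04, -1.01184156e-03, -2.74183296e-04,
       -5.28904179e-05, -1.15958233e-04,  2.04505451e-04]), 'joint_efforts': array([-8.99193110e-04, -9.26779604e+01,  1.97766870e+00, -3.70243728e+01,
        1.80533936e-02,  1.74546432e-03,  1.20779137e-05]), 'position': array([ 0.17076998, -0.60120299,  0.23128184]), 'tool_rot': array([-3.14155847e+00, -5.57735432e-06,  2.76762319e-01]), 'force': array([-0.63127369, -0.31051017, -0.7365398 ]), 'moment': array([ 0.04226247, -0.03096337, -0.01246998]), 'finger_force': 0.0, 'grip_width': 0.08511353039007824}
```

View pics/scene0.png

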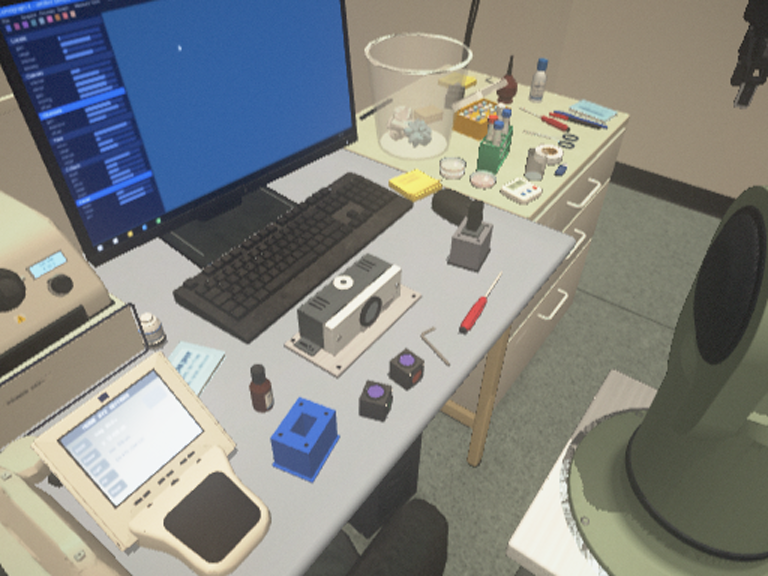

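View pics/top0.png

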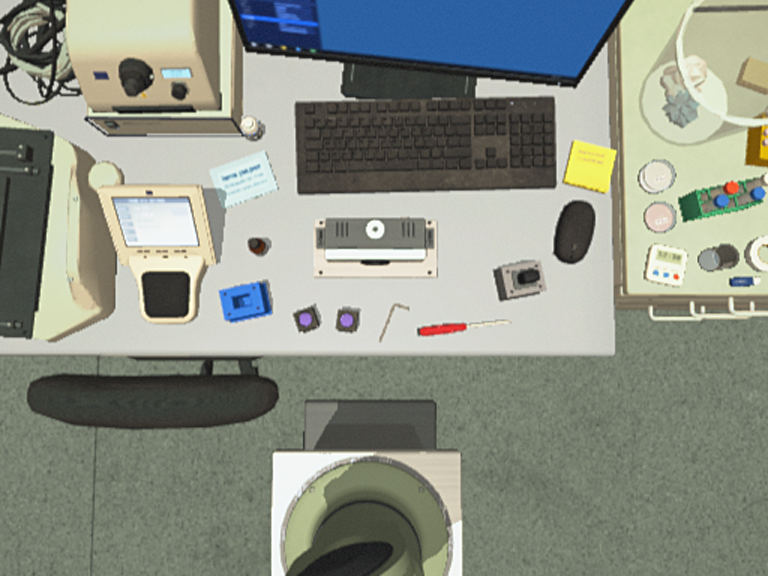

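The stand candidates are the grey block holding the black-handled wedge (scene px 470,245; top px 520,280, image scale 1.5) and a blue empty block (scene 305,438; top 245,300). The grey one with the wedge fits; blue is the look-alike. I'll move above it and confirm close up.

Request:
apply_moves:
  claw: [0.085,0.085,0.085,0.085,0.085,0.085,0.085,0.085,0.085,0.085,0.085,0.085]
  xyz:
    - [0.0272,-0.0226,0]
    - [0.0272,-0.0226,0]
    - [0.0272,-0.0226,0]
    - [0.0272,-0.0226,0]
    - [0.0272,-0.0226,0]
    - [0.0272,-0.0226,0]
    - [0.0272,-0.0226,0]
    - [0.0272,-0.0226,0]
    - [0.0272,-0.0226,0]
    - [0.0272,-0.0226,0]
    - [0.0272,-0.0226,0]
    - [0.0272,-0.0226,0]
  twist:
    - [0,0,0]
    - [0,0,0]
    - [0,0,0]
    - [0,0,0]
    - [0,0,0]
    - [0,0,0]
    - [0,0,0]
    - [0,0,0]
    - [0,0,0]
    - [0,0,0]
    - [0,0,0]
    - [0,0,0]

```text
clock: 2.0
position: [0.4113, -0.2499, 0.2315]
tool_rot: [3.141, -0.0, 0.277]
force: [-0.1, 0.6, -0.0]
grip_width: 0.0851
finger_force: 0.0
```

Request:
apply_moves:
  claw: [0.085,0.085,0.085,0.085,0.085,0.085,0.085,0.085,0.085,0.085,0.085]
  xyz:
    - [0,0,0]
    - [0,0,0]
    - [0,0,0]
    - [0,0,0]
    - [0,0,0]
    - [0,0,0]
    - [0,0,0]
    - [0,0,0]
    - [0,0,0]
    - [0,0,0]
    - [0,0,0]
  twist:
    - [0,0,-0.142]
    - [0,0,-0.142]
    - [0,0,-0.142]
    - [0,0,-0.142]
    - [0,0,-0.142]
    - [0,0,-0.142]
    - [0,0,-0.142]
    - [0,0,-0.142]
    - [0,0,-0.142]
    - [0,0,-0.142]
    - [0,0,0]

```text
clock: 3.1
position: [0.4106, -0.2513, 0.2314]
tool_rot: [3.141, -0.0, 1.699]
force: [-0.0, -0.4, 0.4]
grip_width: 0.0851
finger_force: 0.0
```

```bash
python3 - <<'E'
from h import *
f=save("wrist","w1",s=1.5); V=np.array(f["view"]); print(f["vfov"],f["cx"],f["cy"],np.round(-V[:3,:3].T@V[:3,3],3),np.round(V,3).tolist())
for q in("wedge_grip","stand"):
    print(q,[(np.round(r["position"],3).tolist(),round(r["score"],2),np.round(proj(f,r["position"],1)).tolist()) for r in bot.find_in("wrist",q)[:3]])
s=bot.observe();print(s["clock"],s["position"],s["tool_rot"],s["qpos"].round(2))
E
```

```text
65.70646984690485 254.9239768638148 191.7389244575182 [ 0.401 -0.171  0.375] [[0.992, 0.127, 0.0, -0.376], [-0.12, 0.94, -0.32, 0.329], [-0.041, 0.317, 0.948, -0.285], [0.0, 0.0, 0.0, 1.0]]
wedge_grip [([0.431, -0.247, 0.099], 0.84, [276.0, 178.0])]
stand [([0.432, -0.244, 0.057], 0.8, [274.0, 165.0])]
3.25 [ 0.4106332  -0.25124598  0.23136018] [3.14148859e+00 8.63539352e-05 1.69233071e+00] [ 0.8   0.32 -0.47  1.95  0.18  0.91  0.37]
```

View pics/w1.png

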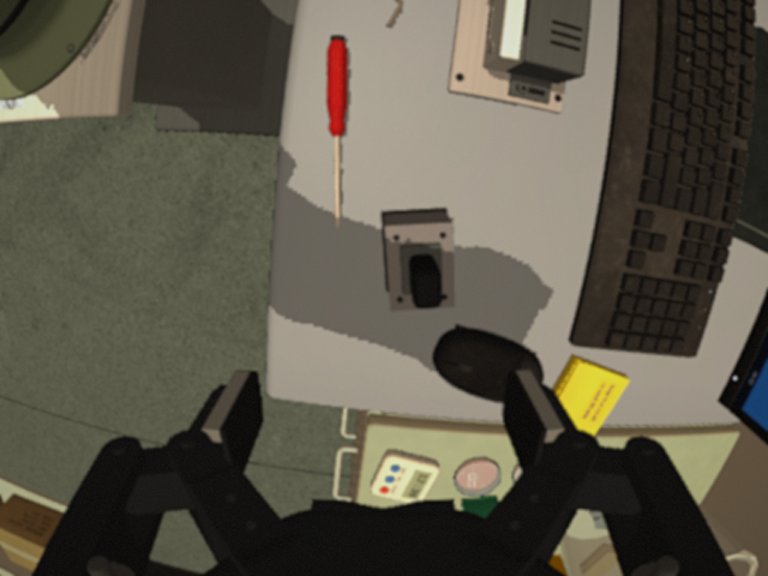

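The picture shows the grey stand (px 385–455, 210–310) with the black handle in it (412–440, 254–307). I'll confirm it in an enlarged crop.

```bash
python3 - <<'E'
from h import *
save("wrist","w2",(245,130,315,215),7)
E
```

```text
(no output)
```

View pics/w2.png

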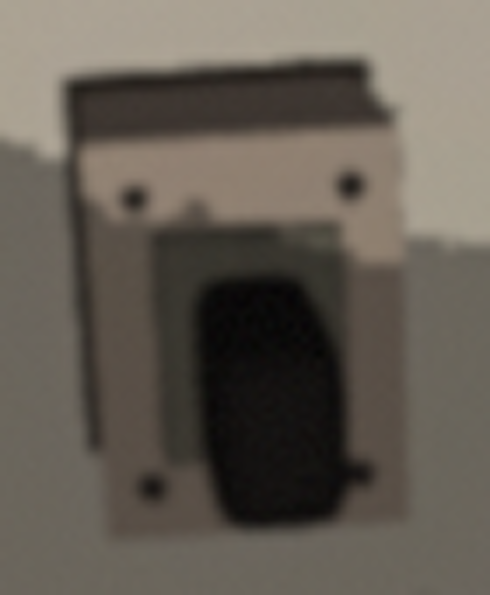

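It's the grey stand with the wedge in it; the four top corners and screws are visible. Next I compute its pose.

```bash
python3 - <<'E'
from h import *
f=bot.grab_frame("wrist")
P=lambda u,v,z: atz(f,245+(u+.5)/7-.5,130+(v+.5)/7-.5,z,1)
for n,pts in(("corn",[(80,143),(400,125),(410,520),(112,538)]),("scr",[(135,198),(350,185),(362,473),(152,488)])):
    q=np.array([P(*p,.056) for p in pts])[:,:2]
    ex=(q[1]+q[2]-q[0]-q[3])/2; ey=(q[0]+q[1]-q[2]-q[3])/2
    print(n,q.mean(0).round(4),np.hypot(*ex),np.hypot(*ey),np.arctan2(ex[1],ex[0]),np.arctan2(-ey[0],ey[1]))
# predicted wedge-handle top outline
c=np.array([.432,-.247])
print([P(*p,.110)[:2].round(4) for p in((230,525),(335,522),(205,410),(345,410))])
f=bot.grab_frame("top")
print(bot.find_in("wrist","wedge_grip")[:1])
E
```

```text
corn [ 0.4411 -0.2574] 0.04979223352864683 0.06606778279598795 0.1847052799973966 0.1973458164273386
scr [ 0.4409 -0.2577] 0.03420562078346375 0.04825366586531471 0.1926176852526823 0.1945114987007432
[array([ 0.4354, -0.2695]), array([ 0.4497, -0.2673]), array([ 0.4296, -0.2535]), array([ 0.4484, -0.2512])]
[{'position': [0.4336, -0.2448, 0.0974], 'score': 0.86}]
```

Request:
apply_moves:
  claw: [0.085,0.085,0.085,0.085,0.085,0.085,0.085,0.085,0.085,0.085,0.085,0.085,0.085,0.085,0.085]
  xyz:
    - [0,0,0]
    - [-0.004,0.0094,0]
    - [-0.004,0.0094,0]
    - [-0.004,0.0095,0]
    - [0,0,0]
    - [0,0,0.0175]
    - [0,0,0.0175]
    - [0,0,0.0175]
    - [0,0,0.0175]
    - [0,0,0.0175]
    - [0,0,0.0175]
    - [0,0,0.0175]
    - [0,0,0.0175]
    - [0,0,0.0175]
    - [0,0,0]
  twist:
    - [0,0,-0.072]
    - [0,0,0]
    - [0,0,0]
    - [0,0,0]
    - [0,0,0]
    - [0,0,0]
    - [0,0,0]
    - [0,0,0]
    - [0,0,0]
    - [0,0,0]
    - [0,0,0]
    - [0,0,0]
    - [0,0,0]
    - [0,0,0]
    - [0,0,0]
  force: 80

```text
clock: 4.95
position: [0.4398, -0.2567, 0.0721]
tool_rot: [-3.139, -0.002, 1.768]
force: [-0.0, -0.4, 0.4]
grip_width: 0.0849
finger_force: 0.0
```

Request:
apply_moves:
  claw: [0.03,0.025,0.02,0.015,0.01,0.01,0.01,0.01]
  xyz:
    - [0,0,0]
    - [0,0,0]
    - [0,0,0]
    - [0,0,0]
    - [0,0,0]
    - [0,0,0]
    - [0,0,0]
    - [0,0,0]
  twist:
    - [0,0,0]
    - [0,0,0]
    - [0,0,0]
    - [0,0,0]
    - [0,0,0]
    - [0,0,0]
    - [0,0,0]
    - [0,0,0]
  force: 80

```text
clock: 5.75
position: [0.441, -0.2575, 0.0743]
tool_rot: [3.141, 0.001, 1.769]
force: [-0.7, 0.6, 7.4]
grip_width: 0.0177
finger_force: 77.8
```

Request:
apply_moves:
  claw: [0.01,0.01,0.01,0.01,0.01,0.01,0.01,0.01,0.01,0.01,0.01,0.01,0.01,0.01,0.01,0.01,0.01,0.01,0.01]
  xyz:
    - [0,0,-0.01]
    - [0,0,-0.022]
    - [0,0,-0.022]
    - [0,0,-0.022]
    - [0,0,-0.022]
    - [0,0,-0.022]
    - [0,0,-0.022]
    - [0,0,-0.022]
    - [0,0,-0.022]
    - [0,0,0]
    - [0,0,0]
    - [0.0282,0.0027,0]
    - [0.0282,0.0027,0]
    - [0.0282,0.0027,0]
    - [0.0282,0.0027,0]
    - [0.0282,0.0027,0]
    - [0.0282,0.0027,0]
    - [0.0282,0.0027,0]
    - [0,0,0]
  twist:
    - [0,0,0]
    - [0,0,0]
    - [0,0,0]
    - [0,0,0]
    - [0,0,0]
    - [0,0,0]
    - [0,0,0]
    - [0,0,0]
    - [0,0,0]
    - [0,0,0.1]
    - [0,0,0.098]
    - [0,0,0]
    - [0,0,0]
    - [0,0,0]
    - [0,0,0]
    - [0,0,0]
    - [0,0,0]
    - [0,0,0]
    - [0,0,0]

```text
clock: 7.65
position: [0.4597, -0.0565, 0.2606]
tool_rot: [3.141, -0.001, 1.575]
force: [0.3, 0.6, -1.6]
grip_width: 0.018
finger_force: 78.2
```

```bash
python3 - <<'E'
from h import *
f=save("wrist","w3",s=1.5)
np.savez("w3.npz",**{k:np.array(f[k]) for k in f})
s=bot.observe();print(s["clock"],s["position"],s["tool_rot"],s["force"],s["grip_width"])
E
```

```text
7.7 [ 0.45962516 -0.05845166  0.26047787] [ 3.14110499e+00 -8.65429685e-05  1.57380776e+00] [ 0.09979568 -0.35325485 -0.71766916] 0.01821382132956406
```

View pics/w3.png

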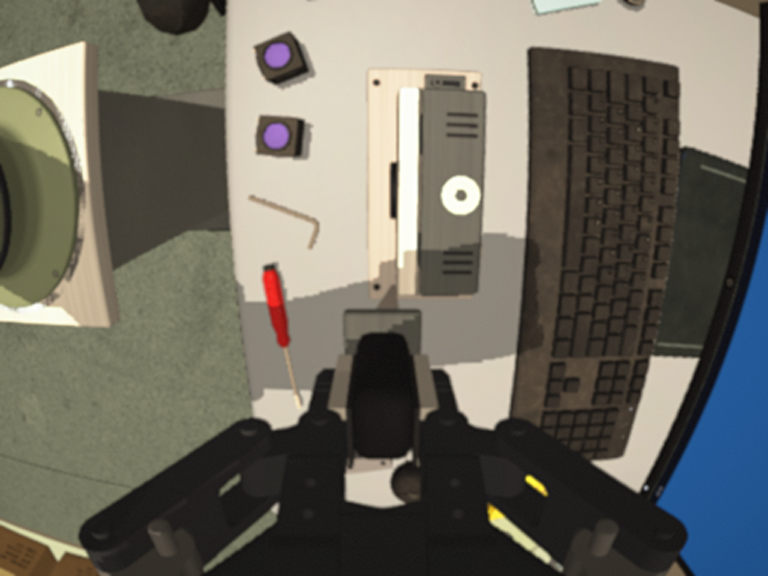

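The changer lies at px x 400–485, y 88–296, with the seam (bright/dark edge) near x≈420. I'll enlarge the crop to locate the seam and slots.

```bash
python3 - <<'E'
from h import *
im=np.load("w3.npz")["img"][:,:,::-1][50:205,240:345]
a=cv2.resize(im[:80],None,fx=7,fy=7,interpolation=cv2.INTER_CUBIC)
cv2.imwrite("pics/w4.png",cv2.resize(im,None,fx=3.8,fy=3.8,interpolation=cv2.INTER_CUBIC))
E
```

```text
(no output)
```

View pics/w4.png

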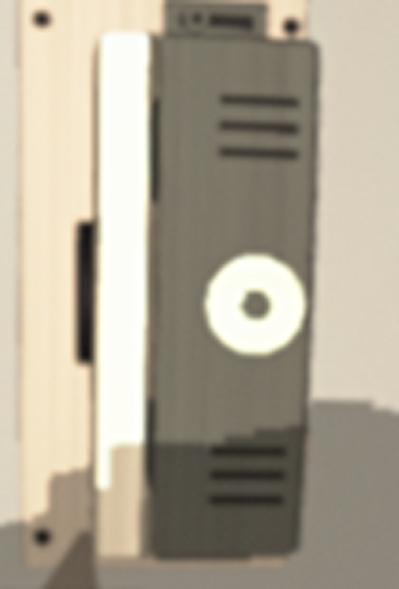

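```bash
python3 - <<'E'
from h import *
f=dict(np.load("w3.npz")); f["vfov"]=float(f["vfov"])
P=lambda u,v,z=.064: atz(f,240+(u+.5)/3.8-.5,50+(v+.5)/3.8-.5,z,1)[:2]
im=f["img"].astype(float).mean(2)
L=P(155,149);R=P(151,443);print("slots",L,R,np.hypot(*(L-R)),"yaw",np.arctan2(-(L-R)[0],(L-R)[1]))
q=np.array([P(98,32),P(320,42),P(300,557),P(97,557)]);print(q.round(4),q.mean(0))
ex=(q[1]+q[2]-q[0]-q[3])/2; ey=(q[0]+q[1]-q[2]-q[3])/2
print(np.hypot(*ex),np.hypot(*ey),np.arctan2(ex[1],ex[0]),np.arctan2(-ey[0],ey[1]))
b=np.array([P(42,20,.008),P(292,26,.008),P(42,537,.008)]);print("screws",b.round(4),np.arctan2(-(b[0]-b[2])[0],(b[0]-b[2])[1]))
# seam edge sub-pixel: darkest dip / edges per row
for v in range(70,195,6):
    row=im[v,272:292]; g=np.diff(row); print(v,row.round().astype(int).tolist())
E
```

```text
slots [0.48923187 0.0324376 ] [ 0.48971464 -0.0578994 ] 0.09033829620418495 yaw 0.005344005636857952
[[ 0.4721  0.0676]
 [ 0.5386  0.0674]
 [ 0.5395 -0.0953]
 [ 0.4735 -0.0954]] [ 0.50593685 -0.01392716]
0.06627955641594076 0.1628932589419128 -0.00040060164524904885 0.006771828646309234
screws [[ 0.4549  0.0788]
 [ 0.5415  0.0796]
 [ 0.4552 -0.1074]] 0.0013015930811617958
70 [251, 251, 251, 251, 252, 252, 230, 157, 110, 101, 101, 111, 115, 114, 113, 115, 117, 118, 116, 115]
76 [251, 251, 251, 251, 252, 252, 227, 148, 89, 77, 99, 112, 115, 114, 114, 115, 117, 118, 116, 117]
82 [251, 251, 251, 251, 252, 253, 224, 132, 69, 71, 103, 115, 116, 114, 113, 116, 117, 117, 116, 116]
88 [251, 251, 251, 251, 252, 253, 226, 136, 68, 70, 101, 115, 116, 114, 112, 116, 118, 119, 116, 116]
94 [250, 251, 250, 251, 252, 252, 229, 137, 65, 69, 98, 113, 116, 114, 114, 116, 118, 118, 116, 116]
100 [250, 250, 250, 251, 252, 251, 228, 137, 65, 74, 100, 113, 115, 114, 114, 115, 117, 117, 116, 115]
106 [250, 250, 251, 251, 252, 248, 211, 140, 111, 107, 108, 112, 114, 114, 113, 116, 118, 117, 116, 115]
112 [25
[... 687 characters left out ...]
, 112, 115, 117, 116, 115, 114, 114]
154 [250, 251, 251, 253, 253, 226, 146, 98, 91, 106, 114, 116, 114, 114, 114, 116, 116, 115, 115, 114]
160 [250, 251, 251, 253, 253, 224, 129, 68, 71, 99, 113, 114, 114, 115, 116, 116, 116, 114, 115, 115]
166 [234, 236, 238, 240, 234, 185, 107, 60, 68, 87, 94, 93, 93, 95, 97, 98, 97, 95, 96, 97]
172 [194, 197, 200, 201, 189, 146, 88, 52, 60, 70, 74, 75, 73, 74, 74, 73, 74, 73, 74, 74]
178 [194, 197, 200, 199, 186, 153, 116, 85, 69, 71, 73, 73, 73, 76, 75, 76, 75, 75, 73, 73]
184 [195, 197, 201, 194, 168, 132, 107, 91, 78, 75, 75, 73, 73, 76, 77, 75, 74, 74, 75, 75]
190 [194, 197, 200, 194, 166, 128, 105, 90, 77, 74, 73, 73, 75, 75, 75, 76, 73, 75, 76, 74]
```

Request:
apply_moves:
  claw: [0.01,0.01,0.01,0.01,0.01,0.01,0.01,0.01,0.01,0.01,0.01]
  xyz:
    - [-0.001,0.008,0]
    - [0,0.008,0]
    - [0,0.0074,0]
    - [0,0,0.0168]
    - [0,0,0.0168]
    - [0,0,0.0168]
    - [0,0,0.0168]
    - [0,0,0.0168]
    - [0,0,0.0168]
    - [0,0,0.0168]
    - [0,0,0]
  twist:
    - [0,0,0]
    - [0,0,0]
    - [0,0,0]
    - [0,0,0]
    - [0,0,0]
    - [0,0,0]
    - [0,0,0]
    - [0,0,0]
    - [0,0,0]
    - [0,0,0]
    - [0,0,0]

```text
clock: 8.8
position: [0.4825, -0.0612, 0.1404]
tool_rot: [-3.139, -0.001, 1.57]
force: [-0.3, -0.1, -1.4]
grip_width: 0.0179
finger_force: 78.2
```

```bash
python3 - <<'E'
from h import *
f=bot.grab_frame("wrist"); np.savez("w5.npz",**{k:np.array(f[k]) for k in f})
s=bot.observe();print(s["clock"],s["position"],s["tool_rot"],s["force"],s["grip_width"])
p=s["position"]; sx,my=.4905,-.0135
for n,q in(("tip",[p[0]+.006,p[1],p[2]-.0683]),("slotR",[sx-.0015,my-.046,.064]),("slotRendL",[sx-.0015,my-.030,.064]),("slotL",[sx-.0015,my+.046,.064])): print(n,np.round(proj(f,q,1),1))
u,v=proj(f,[sx,my-.03,.064],1); u,v=int(u),int(v)
print(u,v)
im=f["img"][:,:,::-1][max(v-70,0):v+60,u-65:u+65]; cv2.imwrite("pics/w5.png",cv2.resize(im,None,fx=4.5,fy=4.5,interpolation=cv2.INTER_CUBIC))
E
```

```text
8.85 [ 0.48298569 -0.06105839  0.14159685] [-3.13978999e+00 -4.57939608e-04  1.57050874e+00] [-0.47920664  0.19836243 -1.20352826] 0.018122207226919873
tip [262.6 204.4]
slotR [262.3 198.3]
slotRendL [262.5 178.7]
slotL [262.8  78.3]
264 178
```

View pics/w5.png

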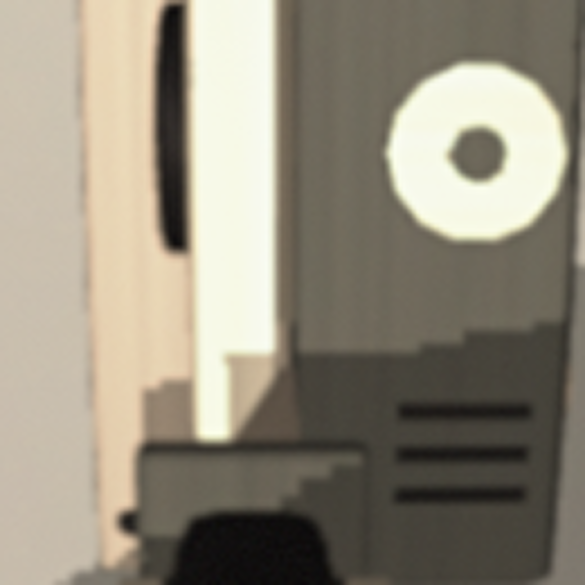

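The picture shows the collar (140–365, 447) covering the slot, and the seam line at about x=278–297. I'll compare collar and seam within this one image.

```bash
python3 - <<'E'
from h import *
f=dict(np.load("w5.npz")); f["vfov"]=float(f["vfov"])
P=lambda u,v,z: atz(f,199+(u+.5)/4.5-.5,108+(v+.5)/4.5-.5,z,1)[:2].round(4)
zt=.1416-.0683
print("collar top edge",P(140,447,zt+.056),P(365,447,zt+.056))
print("handle top",P(195,520,zt+.104),P(318,520,zt+.104))
im=f["img"].astype(float).mean(2)
for v in (112,125,140,150,160,170,176,184,190): print(v,[ (atz(f,u,v,.064,1)[0]*1e4).round() for u in(252,270)],im[v,238:270].round().astype(int).tolist())
E
```

```text
collar top edge [ 0.4692 -0.0411] [ 0.4973 -0.0411]
handle top [ 0.4784 -0.029 ] [ 0.4892 -0.029 ]
112 [np.float64(4811.0), np.float64(4943.0)] [28, 64, 132, 203, 237, 244, 243, 242, 242, 242, 241, 241, 242, 242, 242, 242, 243, 243, 244, 245, 243, 219, 155, 111, 100, 93, 86, 89, 99, 103, 104, 104]
125 [np.float64(4811.0), np.float64(4944.0)] [34, 64, 120, 181, 225, 242, 243, 243, 242, 242, 242, 242, 242, 243, 243, 243, 243, 244, 244, 245, 244, 219, 157, 113, 101, 95, 87, 91, 99, 103, 103, 104]
140 [np.float64(4811.0), np.float64(4945.0)] [47, 69, 123, 187, 230, 242, 243, 243, 243, 243, 243, 242, 242, 242, 242, 243, 243, 244, 244, 246, 244, 222, 159, 113, 102, 95, 90, 93, 99, 102, 103, 103]
150 [np.float64(4810.0), np.float64(4945.0)] [30, 51, 106, 175, 226, 242, 243, 243, 243, 243, 242, 242, 242, 242, 242, 243, 244, 244, 244, 246, 244, 222, 159, 114, 101, 95, 87, 92, 100, 102, 102, 102]
160 [np.float64(4810.0), np.float64(4946.0)] [21, 37, 92, 163, 221, 240, 243, 243, 242, 243, 243, 242, 242, 242, 242, 243, 243, 244, 244, 246, 244, 219, 152, 111, 101, 96, 88, 91, 99, 103, 102, 102]
170 [np.float64(4810.0), np.float64(4947.0)] [204, 202, 193, 190, 215, 237, 242, 242, 243, 243, 242, 242, 242, 242, 242, 243, 243, 244, 244, 246, 244, 218, 154, 112, 102, 97, 89, 92, 99, 102, 103, 102]
176 [np.float64(4809.0), np.float64(4948.0)] [204, 201, 189, 187, 211, 235, 242, 243, 242, 242, 242, 242, 242, 242, 242, 243, 244, 244, 244, 246, 243, 219, 153, 111, 101, 98, 91, 93, 101, 103, 103, 102]
184 [np.float64(4809.0), np.float64(4949.0)] [203, 203, 198, 191, 207, 233, 242, 243, 243, 242, 242, 242, 242, 242, 243, 244, 244, 245, 245, 246, 245, 226, 174, 133, 111, 83, 71, 88, 101, 104, 103, 103]
190 [np.float64(4809.0), np.float64(4949.0)] [203, 203, 197, 187, 202, 230, 242, 243, 243, 243, 240, 218, 184, 169, 170, 173, 176, 179, 180, 183, 179, 158, 121, 94, 85, 76, 64, 60, 65, 64, 65, 65]
```

Request:
apply_moves:
  claw: [0.01,0.01,0.01,0.01,0.01,0.01,0.01,0.01,0.01]
  xyz:
    - [0.0187,0,0]
    - [0.0187,0,0]
    - [0.0187,0,0]
    - [0.0187,0,0]
    - [0.0187,0,0]
    - [0,0,0]
    - [0,0,0.004]
    - [0,0,0.004]
    - [0,0,0]
  twist:
    - [0,0,0]
    - [0,0,0]
    - [0,0,0]
    - [0,0,0]
    - [0,0,0]
    - [0,0,0]
    - [0,0,0]
    - [0,0,0]
    - [0,0,0]

```text
clock: 9.75
position: [0.4829, 0.0317, 0.1337]
tool_rot: [-3.141, 0.0, 1.57]
force: [-0.7, 0.0, -0.9]
grip_width: 0.0177
finger_force: 78.2
```

```bash
cat > st.py <<'E'
from h import *
s=bot.observe();p=s["position"]
print(round(s["clock"],2),p.round(4),s["tool_rot"].round(4),"F",s["force"].round(1),"M",s["moment"].round(2),"tipz",round((p[2]-.0683)*1e3,1),s["grip_width"].round(4))
E
python3 st.py
```

```text
Traceback (most recent call last):
  File "st.py", line 3, in <module>
    print(round(s["clock"],2),p.round(4),s["tool_rot"].round(4),"F",s["force"].round(1),"M",s["moment"].round(2),"tipz",round((p[2]-.0683)*1e3,1),s["grip_width"].round(4))
                                                                                                                                                  ^^^^^^^^^^^^^^^^^^^^^
AttributeError: 'float' object has no attribute 'round'
```

Request:
apply_moves:
  claw: [0.01,0.01,0.01,0.01,0.01]
  xyz:
    - [0,0,0.001]
    - [0,0,0.001]
    - [0,0,0.001]
    - [0,0,0]
    - [0,0,0]
  twist:
    - [0,0,0]
    - [0,0,0]
    - [0,0,0]
    - [0,0,0]
    - [0,0,0]

```text
clock: 10.25
position: [0.4828, 0.0325, 0.1311]
tool_rot: [-3.141, 0.0, 1.571]
force: [-3.2, -0.0, -2.5]
grip_width: 0.0184
finger_force: 78.3
```

Request:
apply_moves:
  claw: [0.01,0.01,0.01,0.01]
  xyz:
    - [0,0,0.001]
    - [0,0,0.001]
    - [0,0,0]
    - [0,0,0]
  twist:
    - [0,0,0]
    - [0,0,0]
    - [0,0,0]
    - [0,0,0]

```text
clock: 10.65
position: [0.4828, 0.0325, 0.129]
tool_rot: [-3.141, 0.0, 1.571]
force: [-4.5, 0.1, -1.9]
grip_width: 0.0181
finger_force: 78.0
```

Request:
apply_moves:
  claw: [0.01,0.01,0.01]
  xyz:
    - [0,-0.0003,0]
    - [0,-0.0002,0]
    - [0,0,0]
  twist:
    - [0,0,0]
    - [0,0,0]
    - [0,0,0]

```text
clock: 10.95
position: [0.4826, 0.0325, 0.1292]
tool_rot: [3.141, -0.0, 1.571]
force: [-2.4, -0.2, -2.6]
grip_width: 0.0181
finger_force: 78.4
```

```bash
sed -i 's/s\["grip_width"\].round(4)/s["grip_width"]/' st.py; python3 st.py
```

```text
10.95 [0.4826 0.0325 0.1292] [ 3.1414 -0.      1.5708] F [-2.4 -0.2 -2.6] M [ 0.    0.82 -0.01] tipz 60.9 0.0180576401234184
```

Request:
apply_moves:
  claw: [0.01,0.01,0.01,0.01,0.01,0.01]
  xyz:
    - [0,-0.0002,0.001]
    - [0,0,0.001]
    - [0,0,0.001]
    - [0,0,0.001]
    - [0,0,0.001]
    - [0,0,0]
  twist:
    - [0,0,0]
    - [0,0,0]
    - [0,0,0]
    - [0,0,0]
    - [0,0,0]
    - [0,0,0]

```text
clock: 11.55
position: [0.4826, 0.0327, 0.1244]
tool_rot: [3.141, -0.0, 1.571]
force: [-3.6, -0.0, 4.5]
grip_width: 0.0182
finger_force: 79.7
```

```bash
python3 st.py
```

```text
11.55 [0.4826 0.0327 0.1244] [ 3.1410e+00 -1.0000e-04  1.5709e+00] F [-3.6 -0.   4.5] M [-0.    0.91  0.05] tipz 56.1 0.01824810971284806
```

Request:
apply_moves:
  claw: [0.01,0.01,0.01,0.01,0.01]
  xyz:
    - [0,-0.0004,0]
    - [0,0,0.001]
    - [0,0,0.001]
    - [0,0,0.001]
    - [0,0,0]
  twist:
    - [0,0,0]
    - [0,0,0]
    - [0,0,0]
    - [0,0,0]
    - [0,0,0]

```text
clock: 12.05
position: [0.4825, 0.0327, 0.1215]
tool_rot: [3.14, -0.0, 1.571]
force: [-1.8, 0.4, 6.3]
grip_width: 0.0182
finger_force: 79.8
```

Request:
apply_moves:
  claw: [0.01,0.01,0.01,0.01]
  xyz:
    - [0,0,0.001]
    - [0,0,0.001]
    - [0,0,0.001]
    - [0,0,0]
  twist:
    - [0,0,0]
    - [0,0,0]
    - [0,0,0]
    - [0,0,0]

```text
clock: 12.45
position: [0.4825, 0.0327, 0.1185]
tool_rot: [3.14, -0.0, 1.571]
force: [-1.8, 1.0, 6.5]
grip_width: 0.0183
finger_force: 79.8
```

Request:
apply_moves:
  claw: [0.01,0.01,0.01,0.01]
  xyz:
    - [0,0,0.001]
    - [0,0,0.001]
    - [0,0,0]
    - [0,0,0]
  twist:
    - [0,0,0]
    - [0,0,0]
    - [0,0,0]
    - [0,0,0]

```text
clock: 12.85
position: [0.4825, 0.0327, 0.1165]
tool_rot: [3.14, -0.0, 1.571]
force: [-2.3, 1.1, 5.1]
grip_width: 0.0178
finger_force: 79.7
```

```bash
python3 st.py
```

```text
12.85 [0.4825 0.0327 0.1165] [ 3.1405e+00 -3.0000e-04  1.5709e+00] F [-2.3  1.1  5.1] M [0.09 0.52 0.06] tipz 48.2 0.017840825247741807
```

Request:
apply_moves:
  claw: [0.01,0.01,0.01,0.01,0.01,0.01,0.01,0.01,0.01,0.01,0.01,0.01]
  xyz:
    - [0,0,-0.003]
    - [0,0,-0.005]
    - [0,0,-0.006]
    - [0,0,-0.006]
    - [0,0,-0.006]
    - [0,0,0]
    - [-0.0184,0,0]
    - [-0.0184,0,0]
    - [-0.0184,0,0]
    - [-0.0184,0,0]
    - [-0.0184,0,0]
    - [0,0,0]
  twist:
    - [0,0,0]
    - [0,0,0]
    - [0,0,0]
    - [0,0,0]
    - [0,0,0]
    - [0,0,0]
    - [0,0,0]
    - [0,0,0]
    - [0,0,0]
    - [0,0,0]
    - [0,0,0]
    - [0,0,0]

```text
clock: 14.05
position: [0.4817, -0.0618, 0.142]
tool_rot: [-3.141, 0.001, 1.568]
force: [-0.0, -0.0, -2.1]
grip_width: 0.0177
finger_force: 78.7
```

```bash
python3 st.py; python3 - <<'E'
from h import *
f=bot.grab_frame("wrist"); np.savez("w6.npz",**{k:np.array(f[k]) for k in f})
im=f["img"][:,:,::-1][60:200,190:330]; cv2.imwrite("pics/w6.png",cv2.resize(im,None,fx=4.2,fy=4.2,interpolation=cv2.INTER_CUBIC))
E
```

```text
14.05 [ 0.4817 -0.0618  0.142 ] [-3.1411e+00  8.0000e-04  1.5677e+00] F [-0.  -0.  -2.1] M [0.04 0.01 0.01] tipz 73.7 0.017737005070769186
```

View pics/w6.png

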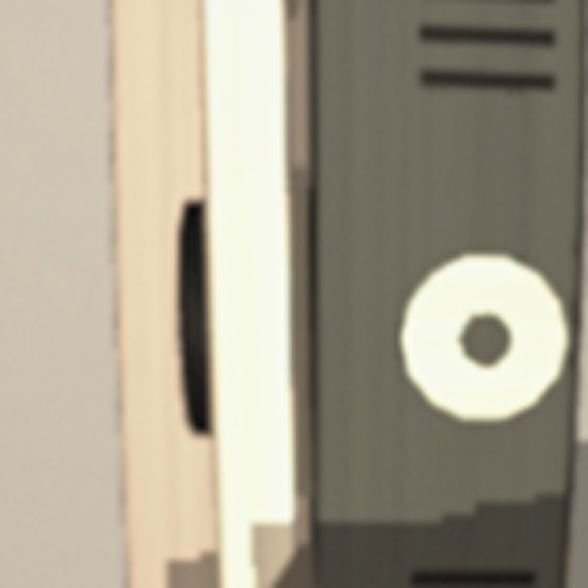

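The picture shows the cover (white, x 205–295) tilted off at the left (top), with the gap widening upward near x≈290–315. I'll measure its tilt against the earlier frame.

```bash
cat > tilt.py <<'E'
from h import *
def fit(f,rows=range(70,180,4),lo=225,hi=275):
    im=np.array(f["img"]).astype(float).mean(2); P=[]
    for v in rows:
        r=im[v]; 
        for u in range(lo,hi):   # falling edge bright->dark through 190
            if r[u]>=190>r[u+1] and r[u-4:u].min()>225: 
                P.append(atz(f,u+(r[u]-190)/(r[u]-r[u+1]),v,.064,1)[:2]);break
    P=np.array(P); k=np.polyfit(P[:,1],P[:,0],1); res=P[:,0]-np.polyval(k,P[:,1]); g=abs(res)<.001; k=np.polyfit(P[g,1],P[g,0],1)
    m=-.0135
    return g.sum(),"slope %.4f  x at left dowel %.4f right %.4f"%(-k[0],np.polyval(k,m+.07),np.polyval(k,m-.07))
if __name__=="__main__":
    import sys
    for n in sys.argv[1:]:
        f=dict(np.load(n+".npz")); f["vfov"]=float(f["vfov"]); print(n,fit(f))
E
python3 tilt.py w5 w6
```

```text
w5 (np.int64(28), 'slope 0.0039  x at left dowel 0.4863 right 0.4869')
w6 (np.int64(28), 'slope 0.0198  x at left dowel 0.4841 right 0.4868')
```

Request:
apply_moves:
  claw: [0.01,0.01,0.01,0.01,0.01,0.01,0.01,0.01]
  xyz:
    - [0.002,0.0005,0.002]
    - [0,0,0.003]
    - [0,0,0.003]
    - [0,0,0.001]
    - [0,0,0.001]
    - [0,0,0.001]
    - [0,0,0.001]
    - [0,0,0]
  twist:
    - [0,0,0.004]
    - [0,0,0]
    - [0,0,0]
    - [0,0,0]
    - [0,0,0]
    - [0,0,0]
    - [0,0,0]
    - [0,0,0]

```text
clock: 14.9
position: [0.4824, -0.0574, 0.1301]
tool_rot: [-3.141, -0.0, 1.567]
force: [-0.1, 0.0, -1.0]
grip_width: 0.0184
finger_force: 78.7
```

```bash
python3 st.py
```

```text
14.9 [ 0.4824 -0.0574  0.1301] [-3.1415 -0.      1.5667] F [-0.1  0.  -1. ] M [ 0.06 -0.01 -0.02] tipz 61.8 0.01837423022332983
```

Request:
apply_moves:
  claw: [0.01,0.01,0.01,0.01,0.01,0.01,0.01]
  xyz:
    - [-0.001,0.0003,0]
    - [0,0.0003,0.001]
    - [0,0,0.001]
    - [0,0,0.001]
    - [0,0,0.001]
    - [0,0,0.001]
    - [0,0,0]
  twist:
    - [0,0,-0.008]
    - [0,0,0]
    - [0,0,0]
    - [0,0,0]
    - [0,0,0]
    - [0,0,0]
    - [0,0,0]

```text
clock: 15.6
position: [0.4829, -0.0584, 0.125]
tool_rot: [-3.141, -0.0, 1.575]
force: [-2.5, -0.3, -1.6]
grip_width: 0.0184
finger_force: 78.8
```

```bash
python3 st.py
```

```text
15.6 [ 0.4829 -0.0584  0.125 ] [-3.1412 -0.      1.5748] F [-2.5 -0.3 -1.6] M [-0.08  0.66  0.04] tipz 56.7 0.018429586520898256
```

Request:
apply_moves:
  claw: [0.01,0.01,0.01,0.01,0.01,0.01]
  xyz:
    - [0,0,0.001]
    - [0,0,0.001]
    - [0,-0.0002,0.001]
    - [0,0,0.001]
    - [0,0,0.001]
    - [0,0,0]
  twist:
    - [0,0,0]
    - [0,0,0]
    - [0,0,0]
    - [0,0,0]
    - [0,0,0]
    - [0,0,0]

```text
clock: 16.2
position: [0.4829, -0.0584, 0.1204]
tool_rot: [3.141, 0.0, 1.575]
force: [-4.0, -0.8, 6.9]
grip_width: 0.0181
finger_force: 80.2
```

Request:
apply_moves:
  claw: [0.01,0.01,0.01,0.01,0.01,0.01]
  xyz:
    - [0,0,0.001]
    - [0,0,0.001]
    - [0,0,0.001]
    - [0,0,0.001]
    - [0,0,0.001]
    - [0,0,0]
  twist:
    - [0,0,0]
    - [0,0,0]
    - [0,0,0]
    - [0,0,0]
    - [0,0,0]
    - [0,0,0]

```text
clock: 16.8
position: [0.4829, -0.0585, 0.1154]
tool_rot: [3.141, 0.0, 1.575]
force: [-4.2, -0.0, 7.7]
grip_width: 0.018
finger_force: 80.2
```

Request:
apply_moves:
  claw: [0.01,0.01,0.01,0.01,0.01,0.01]
  xyz:
    - [0,-0.0006,0]
    - [0,0,0.001]
    - [0,0,0.001]
    - [0,0,0.001]
    - [0,0,0.001]
    - [0,0,0]
  twist:
    - [0,0,0]
    - [0,0,0]
    - [0,0,0]
    - [0,0,0]
    - [0,0,0]
    - [0,0,0]

```text
clock: 17.4
position: [0.4827, -0.0584, 0.1115]
tool_rot: [3.141, 0.0, 1.575]
force: [-1.9, -0.4, 6.9]
grip_width: 0.0182
finger_force: 80.2
```

Request:
apply_moves:
  claw: [0.01,0.01,0.01,0.01,0.01,0.01]
  xyz:
    - [0,0,0.001]
    - [0,0,0.001]
    - [0,0,0.001]
    - [0,0,0.001]
    - [0,0,0.001]
    - [0,0,0]
  twist:
    - [0,0,0]
    - [0,0,0]
    - [0,0,0]
    - [0,0,0]
    - [0,0,0]
    - [0,0,0]

```text
clock: 18.0
position: [0.4827, -0.0585, 0.1065]
tool_rot: [3.141, 0.0, 1.575]
force: [-1.8, -0.1, 7.7]
grip_width: 0.0187
finger_force: 80.1
```

```bash
python3 st.py; python3 - <<'E'
from h import *
f=bot.grab_frame("wrist"); np.savez("w7.npz",**{k:np.array(f[k]) for k in f})
E
python3 tilt.py w5 w7
```

```text
18.0 [ 0.4827 -0.0585  0.1065] [3.1406e+00 1.0000e-04 1.5746e+00] F [-1.8 -0.1  7.7] M [-0.08  0.6  -0.1 ] tipz 38.2 0.018718752131023163
w5 (np.int64(28), 'slope 0.0039  x at left dowel 0.4863 right 0.4869')
w7 (np.int64(28), 'slope -0.0160  x at left dowel 0.4841 right 0.4819')
```

Request:
apply_moves:
  claw: [0.01,0.01,0.01,0.01,0.01,0.01,0.01,0.01,0.01,0.01,0.01,0.01,0.01,0.01,0.01]
  xyz:
    - [0,0,-0.003]
    - [0,0,-0.006]
    - [0,0,-0.007]
    - [0,0,-0.007]
    - [0,0,-0.007]
    - [0,0,-0.006]
    - [0,0,0]
    - [0.018,0,0]
    - [0.018,0,0]
    - [0.018,0,0]
    - [0.018,0,0]
    - [0.018,0,0]
    - [0,0,0.002]
    - [0,-0.001,0.004]
    - [0,0,0]
  twist:
    - [0,0,0]
    - [0,0,0]
    - [0,0,0]
    - [0,0,0]
    - [0,0,0]
    - [0,0,0]
    - [0,0,0]
    - [0,0,0]
    - [0,0,0]
    - [0,0,0]
    - [0,0,0]
    - [0,0,0]
    - [0,0,0]
    - [0,0,0]
    - [0,0,0]

```text
clock: 19.55
position: [0.4804, 0.0308, 0.1355]
tool_rot: [-3.14, 0.0, 1.574]
force: [-1.1, -0.0, -1.1]
grip_width: 0.0182
finger_force: 78.8
```

```bash
python3 st.py
```

```text
19.55 [0.4804 0.0308 0.1355] [-3.1404e+00  4.0000e-04  1.5741e+00] F [-1.1 -0.  -1.1] M [ 0.01  0.01 -0.01] tipz 67.2 0.018213880741420004
```

Request:
apply_moves:
  claw: [0.01,0.01,0.01,0.01,0.01,0.01,0.01,0.01]
  xyz:
    - [0.001,0,0.002]
    - [0,0,0.002]
    - [0,0,0.002]
    - [0,0,0.002]
    - [0,0,0.002]
    - [0,0.0007,0.001]
    - [0,0.0007,0]
    - [0,0,0]
  twist:
    - [0,0,0]
    - [0,0,0]
    - [0,0,0]
    - [0,0,0]
    - [0,0,0]
    - [0,0,0]
    - [0,0,0]
    - [0,0,0]

```text
clock: 20.35
position: [0.4824, 0.0326, 0.1252]
tool_rot: [3.142, -0.0, 1.575]
force: [-0.4, 1.1, -1.0]
grip_width: 0.0182
finger_force: 78.7
```

```bash
python3 st.py
```

```text
20.35 [0.4824 0.0326 0.1252] [ 3.1415e+00 -1.0000e-04  1.5748e+00] F [-0.4  1.1 -1. ] M [0.03 0.01 0.03] tipz 56.9 0.018240392126854944
```

Just at the rear wall. Press on slightly and go down.

Request:
apply_moves:
  claw: [0.01,0.01,0.01,0.01,0.01,0.01,0.01,0.01]
  xyz:
    - [0,0.0003,0.001]
    - [0,0,0.0015]
    - [0,0,0.0015]
    - [0,0,0.0015]
    - [0,0,0.0015]
    - [0,0,0.001]
    - [0,0,0.001]
    - [0,0,0]
  twist:
    - [0,0,0]
    - [0,0,0]
    - [0,0,0]
    - [0,0,0]
    - [0,0,0]
    - [0,0,0]
    - [0,0,0]
    - [0,0,0]

```text
clock: 21.15
position: [0.4825, 0.0326, 0.1161]
tool_rot: [-3.141, -0.0, 1.575]
force: [-1.0, -0.1, -2.3]
grip_width: 0.0183
finger_force: 78.8
```

Request:
apply_moves:
  claw: [0.01,0.01,0.01,0.01,0.01,0.01]
  xyz:
    - [0,0,0.001]
    - [0,0,0.001]
    - [0,0,0.001]
    - [0,0,0.001]
    - [0,0,0.001]
    - [0,0,0]
  twist:
    - [0,0,0]
    - [0,0,0]
    - [0,0,0]
    - [0,0,0]
    - [0,0,0]
    - [0,0,0]

```text
clock: 21.75
position: [0.4826, 0.0326, 0.1114]
tool_rot: [3.141, 0.0, 1.575]
force: [-4.3, 0.3, 6.5]
grip_width: 0.0183
finger_force: 80.2
```

Request:
apply_moves:
  claw: [0.01,0.01,0.01,0.01,0.01,0.01,0.01,0.01]
  xyz:
    - [0,-0.0007,0]
    - [0,0,0.001]
    - [0,0,0.001]
    - [0,0,0.001]
    - [0,0,0.001]
    - [0,0,0.001]
    - [0,0,0.001]
    - [0,0,0]
  twist:
    - [0,0,0]
    - [0,0,0]
    - [0,0,0]
    - [0,0,0]
    - [0,0,0]
    - [0,0,0]
    - [0,0,0]
    - [0,0,0]

```text
clock: 22.55
position: [0.4824, 0.0327, 0.1055]
tool_rot: [3.14, -0.0, 1.575]
force: [-1.7, 0.2, 5.9]
grip_width: 0.018
finger_force: 80.1
```

Request:
apply_moves:
  claw: [0.01,0.01,0.01,0.01,0.01,0.01,0.01]
  xyz:
    - [0,0,0.001]
    - [0,0,0.001]
    - [0,0,0.001]
    - [0,0,0.001]
    - [0,0,0.001]
    - [0,0,0.001]
    - [0,0,0]
  twist:
    - [0,0,0]
    - [0,0,0]
    - [0,0,0]
    - [0,0,0]
    - [0,0,0]
    - [0,0,0]
    - [0,0,0]

```text
clock: 23.25
position: [0.4824, 0.0328, 0.0995]
tool_rot: [3.14, -0.0, 1.575]
force: [-0.8, 0.7, 6.6]
grip_width: 0.0182
finger_force: 80.2
```

```bash
cat > shot.sh <<'E'
python3 st.py; python3 - <<P
from h import *
f=bot.grab_frame("wrist"); np.savez("$1.npz",**{k:np.array(f[k]) for k in f})
P
python3 tilt.py w5 $1
E
bash shot.sh w8
```

```text
23.25 [0.4824 0.0328 0.0995] [ 3.1405e+00 -3.0000e-04  1.5749e+00] F [-0.8  0.7  6.6] M [ 0.08  0.34 -0.01] tipz 31.2 0.018236949858111213
w5 (np.int64(28), 'slope 0.0039  x at left dowel 0.4863 right 0.4869')
w8 (np.int64(2), 'slope 0.0481  x at left dowel 0.4802 right 0.4869')
```

Request:
apply_moves:
  claw: [0.01,0.01,0.01,0.01,0.01,0.01,0.01]
  xyz:
    - [0,0.0001,0.001]
    - [0,0,0.001]
    - [0,0,0.001]
    - [0,0,0.001]
    - [0,0,0.001]
    - [0,0,0.0005]
    - [0,0,0]
  twist:
    - [0,0,0]
    - [0,0,0]
    - [0,0,0]
    - [0,0,0]
    - [0,0,0]
    - [0,0,0]
    - [0,0,0]

```text
clock: 24.0
position: [0.4824, 0.0327, 0.094]
tool_rot: [3.141, -0.0, 1.575]
force: [-1.9, 0.8, 7.6]
grip_width: 0.0183
finger_force: 80.4
```

Request:
apply_moves:
  claw: [0.01,0.01,0.01,0.01,0.01,0.01,0.01,0.01,0.01,0.01,0.01,0.01,0.01,0.01,0.01]
  xyz:
    - [0,0,-0.003]
    - [0,0,-0.007]
    - [0,0,-0.008]
    - [0,0,-0.008]
    - [0,0,-0.008]
    - [0,0,-0.008]
    - [0,0,-0.006]
    - [0,0,0]
    - [-0.0183,0,0]
    - [-0.0183,0,0]
    - [-0.0183,0,0]
    - [-0.0183,0,0]
    - [-0.0183,0,0]
    - [0,0,0]
    - [0,0,0]
  twist:
    - [0,0,0]
    - [0,0,0]
    - [0,0,0]
    - [0,0,0]
    - [0,0,0]
    - [0,0,0]
    - [0,0,0]
    - [0,0,0]
    - [0,0,0]
    - [0,0,0]
    - [0,0,0]
    - [0,0,0]
    - [0,0,0]
    - [0,0,0]
    - [0,0,0]

```text
clock: 25.5
position: [0.4822, -0.0589, 0.1415]
tool_rot: [-3.141, -0.0, 1.574]
force: [-0.1, -0.1, -2.2]
grip_width: 0.0181
finger_force: 78.7
```

```bash
bash shot.sh w9
```

```text
25.5 [ 0.4822 -0.0589  0.1415] [-3.1413e+00 -3.0000e-04  1.5741e+00] F [-0.1 -0.1 -2.2] M [ 0.03  0.01 -0.  ] tipz 73.2 0.018083446539306026
w5 (np.int64(28), 'slope 0.0039  x at left dowel 0.4863 right 0.4869')
w9 (np.int64(28), 'slope 0.0232  x at left dowel 0.4788 right 0.4821')
```

Request:
apply_moves:
  claw: [0.01,0.01,0.01,0.01,0.01,0.01,0.01,0.01,0.01,0.01,0.01]
  xyz:
    - [0,-0.0005,0.003]
    - [0,0,0.003]
    - [0,0,0.004]
    - [0,0,0.004]
    - [0,0,0.004]
    - [0,0,0.004]
    - [0,0,0.004]
    - [0,0,0.004]
    - [0,0.0004,0.003]
    - [0,0.0005,0]
    - [0,0,0]
  twist:
    - [0,0,0]
    - [0,0,0]
    - [0,0,0]
    - [0,0,0]
    - [0,0,0]
    - [0,0,0]
    - [0,0,0]
    - [0,0,0]
    - [0,0,0]
    - [0,0,0]
    - [0,0,0]

```text
clock: 26.65
position: [0.4827, -0.0589, 0.1087]
tool_rot: [-3.141, -0.0, 1.575]
force: [-1.6, -0.1, -1.4]
grip_width: 0.0182
finger_force: 78.7
```

```bash
python3 st.py
```

```text
26.65 [ 0.4827 -0.0589  0.1087] [-3.1413 -0.      1.5747] F [-1.6 -0.1 -1.4] M [0.02 0.23 0.03] tipz 40.4 0.01824280692038669
```

Request:
apply_moves:
  claw: [0.01,0.01,0.01,0.01,0.01,0.01,0.01,0.01,0.01,0.01]
  xyz:
    - [0,0,0.001]
    - [0,0,0.001]
    - [0,0,0.001]
    - [0,-0.0001,0.001]
    - [0,-0.0001,0.001]
    - [0,-0.0001,0.001]
    - [0,0,0.001]
    - [0,0,0.001]
    - [0,0,0.001]
    - [0,0,0]
  twist:
    - [0,0,0]
    - [0,0,0]
    - [0,0,0]
    - [0,0,0]
    - [0,0,0]
    - [0,0,0]
    - [0,0,0]
    - [0,0,0]
    - [0,0,0]
    - [0,0,0]

```text
clock: 27.65
position: [0.4827, -0.0589, 0.0999]
tool_rot: [3.141, 0.0, 1.575]
force: [-0.9, 0.5, 5.9]
grip_width: 0.018
finger_force: 80.1
```

Request:
apply_moves:
  claw: [0.01,0.01,0.01,0.01,0.01,0.01,0.01,0.01,0.01,0.01]
  xyz:
    - [0,-0.0002,0.001]
    - [0,0,0.001]
    - [0,0,0.001]
    - [0,0,0.001]
    - [0,0,0.001]
    - [0,0,0.001]
    - [0,0,0.001]
    - [0,0,0.001]
    - [0,0,0.001]
    - [0,0,0]
  twist:
    - [0,0,0]
    - [0,0,0]
    - [0,0,0]
    - [0,0,0]
    - [0,0,0]
    - [0,0,0]
    - [0,0,0]
    - [0,0,0]
    - [0,0,0]
    - [0,0,0]

```text
clock: 28.65
position: [0.4827, -0.0589, 0.091]
tool_rot: [3.141, 0.0, 1.575]
force: [-1.5, -0.6, 6.6]
grip_width: 0.0181
finger_force: 80.1
```

```bash
bash shot.sh w10
```

```text
28.65 [ 0.4827 -0.0589  0.091 ] [3.1407e+00 1.0000e-04 1.5747e+00] F [-1.5 -0.6  6.6] M [-0.05  0.34 -0.  ] tipz 22.7 0.018094513469200612
w5 (np.int64(28), 'slope 0.0039  x at left dowel 0.4863 right 0.4869')
w10 (np.int64(28), 'slope 0.0012  x at left dowel 0.4786 right 0.4787')
```

Request:
apply_moves:
  claw: [0.01,0.01,0.01,0.01,0.01,0.01,0.01,0.01,0.01,0.01,0.01,0.01,0.01,0.01,0.01]
  xyz:
    - [0,0,-0.003]
    - [0,-0.0005,-0.008]
    - [0,0,-0.009]
    - [0,0,-0.009]
    - [0,0,-0.009]
    - [0,0,-0.009]
    - [0,0,-0.005]
    - [0,0,0]
    - [0.0183,-0.0001,0]
    - [0.0183,-0.0001,0]
    - [0.0183,-0.0001,0]
    - [0.0183,-0.0001,0]
    - [0.0183,-0.0001,0]
    - [0,0,0]
    - [0,0,0]
  twist:
    - [0,0,0]
    - [0,0,0]
    - [0,0,0]
    - [0,0,0]
    - [0,0,0]
    - [0,0,0]
    - [0,0,0]
    - [0,0,0]
    - [0,0,0]
    - [0,0,0]
    - [0,0,0]
    - [0,0,0]
    - [0,0,0]
    - [0,0,0]
    - [0,0,0]

```text
clock: 30.2
position: [0.4807, 0.0325, 0.1424]
tool_rot: [-3.141, 0.0, 1.575]
force: [0.2, 0.0, -1.5]
grip_width: 0.0183
finger_force: 78.7
```

Request:
apply_moves:
  claw: [0.01,0.01,0.01,0.01,0.01,0.01,0.01,0.01,0.01,0.01,0.01,0.01]
  xyz:
    - [0,0,0.003]
    - [0,0,0.003]
    - [0,0,0.004]
    - [0,0,0.004]
    - [0,0,0.004]
    - [0,0,0.004]
    - [0,0,0.004]
    - [0,0,0.004]
    - [0,0,0.004]
    - [0,0.0003,0.003]
    - [0,0.0003,0]
    - [0,0,0]
  twist:
    - [0,0,0]
    - [0,0,0]
    - [0,0,0]
    - [0,0,0]
    - [0,0,0]
    - [0,0,0]
    - [0,0,0]
    - [0,0,0]
    - [0,0,0]
    - [0,0,0]
    - [0,0,0]
    - [0,0,0]

```text
clock: 31.4
position: [0.4816, 0.0326, 0.1057]
tool_rot: [3.142, -0.0, 1.575]
force: [-0.0, 0.2, -1.5]
grip_width: 0.0183
finger_force: 78.7
```

```bash
python3 st.py
```

```text
31.4 [0.4816 0.0326 0.1057] [ 3.1416 -0.      1.5748] F [-0.   0.2 -1.5] M [-0.03 -0.01 -0.01] tipz 37.4 0.018271512789037988
```

Request:
apply_moves:
  claw: [0.01,0.01,0.01,0.01,0.01,0.01,0.01,0.01]
  xyz:
    - [0,0.0005,0.001]
    - [0,0.0005,0.001]
    - [0,0,0.001]
    - [0,0,0.001]
    - [0,0,0.001]
    - [0,0,0.001]
    - [0,0,0.001]
    - [0,0,0]
  twist:
    - [0,0,0]
    - [0,0,0]
    - [0,0,0]
    - [0,0,0]
    - [0,0,0]
    - [0,0,0]
    - [0,0,0]
    - [0,0,0]

```text
clock: 32.2
position: [0.4824, 0.0325, 0.0986]
tool_rot: [-3.141, 0.0, 1.575]
force: [-0.6, -0.4, -1.7]
grip_width: 0.0178
finger_force: 78.9
```

Request:
apply_moves:
  claw: [0.01,0.01,0.01,0.01,0.01,0.01]
  xyz:
    - [0,0,0.001]
    - [0,0,0.001]
    - [0,0,0.001]
    - [0,0,0.001]
    - [0,0,0.001]
    - [0,0,0]
  twist:
    - [0,0,0]
    - [0,0,0]
    - [0,0,0]
    - [0,0,0]
    - [0,0,0]
    - [0,0,0]

```text
clock: 32.8
position: [0.4824, 0.0326, 0.0936]
tool_rot: [-3.141, -0.0, 1.575]
force: [-1.6, 0.2, -2.4]
grip_width: 0.0182
finger_force: 78.8
```

Request:
apply_moves:
  claw: [0.01,0.01,0.01,0.01,0.01,0.01]
  xyz:
    - [0,-0.0001,0.001]
    - [0,-0.0001,0.001]
    - [0,0,0.001]
    - [0,0,0.001]
    - [0,0,0.001]
    - [0,0,0]
  twist:
    - [0,0,0]
    - [0,0,0]
    - [0,0,0]
    - [0,0,0]
    - [0,0,0]
    - [0,0,0]

```text
clock: 33.4
position: [0.4824, 0.0327, 0.0889]
tool_rot: [3.141, 0.0, 1.575]
force: [-4.2, 0.1, 7.1]
grip_width: 0.0179
finger_force: 80.3
```

```bash
python3 st.py
```

```text
33.4 [0.4824 0.0327 0.0889] [3.1412 0.     1.5749] F [-4.2  0.1  7.1] M [ 0.05  0.95 -0.01] tipz 20.6 0.01793525881533698
```

Request:
apply_moves:
  claw: [0.01,0.01,0.01,0.01,0.01,0.01,0.01,0.01,0.01,0.01,0.01,0.01,0.01,0.01,0.01]
  xyz:
    - [0,-0.0006,-0.003]
    - [0,0,-0.008]
    - [0,0,-0.009]
    - [0,0,-0.009]
    - [0,0,-0.009]
    - [0,0,-0.009]
    - [0,0,-0.008]
    - [0,0,0]
    - [-0.0183,0,0]
    - [-0.0183,0,0]
    - [-0.0183,0,0]
    - [-0.0183,0,0]
    - [-0.0183,0,0]
    - [0,0,0]
    - [0,0,0]
  twist:
    - [0,0,0]
    - [0,0,0]
    - [0,0,0]
    - [0,0,0]
    - [0,0,0]
    - [0,0,0]
    - [0,0,0]
    - [0,0,0]
    - [0,0,0]
    - [0,0,0]
    - [0,0,0]
    - [0,0,0]
    - [0,0,0]
    - [0,0,0]
    - [0,0,0]

```text
clock: 34.9
position: [0.482, -0.0589, 0.1435]
tool_rot: [-3.141, -0.0, 1.574]
force: [0.5, 0.7, -1.3]
grip_width: 0.0182
finger_force: 78.8
```

```bash
bash shot.sh w11
```

```text
34.9 [ 0.482  -0.0589  0.1435] [-3.1413e+00 -3.0000e-04  1.5741e+00] F [ 0.5  0.7 -1.3] M [ 0.1  -0.03  0.01] tipz 75.2 0.01819922247636488
w5 (np.int64(28), 'slope 0.0039  x at left dowel 0.4863 right 0.4869')
w11 (np.int64(28), 'slope 0.0044  x at left dowel 0.4782 right 0.4788')
```

Request:
apply_moves:
  claw: [0.01,0.01,0.01,0.01,0.01,0.01,0.01,0.01,0.01,0.01,0.01,0.01,0.01,0.01,0.01]
  xyz:
    - [0,0,-0.01]
    - [0,0,-0.02]
    - [0,0,-0.02]
    - [0,0,-0.01]
    - [-0.0248,-0.0051,0]
    - [-0.0248,-0.0051,0]
    - [-0.0248,-0.0051,0]
    - [-0.0248,-0.0051,0]
    - [-0.0248,-0.0051,0]
    - [-0.0248,-0.0051,0]
    - [-0.0248,-0.0052,0]
    - [-0.0248,-0.0052,0]
    - [0,0,0]
    - [0,0,0]
    - [0,0,0]
  twist:
    - [0,0,0]
    - [0,0,0]
    - [0,0,0]
    - [0,0,0]
    - [0,0,0]
    - [0,0,0]
    - [0,0,0]
    - [0,0,0]
    - [0,0,0]
    - [0,0,0]
    - [0,0,0]
    - [0,0,0]
    - [0,0,-0.1]
    - [0,0,-0.095]
    - [0,0,0]

```text
clock: 36.45
position: [0.4419, -0.2573, 0.2037]
tool_rot: [3.142, -0.0, 1.772]
force: [0.4, 0.5, -1.5]
grip_width: 0.0181
finger_force: 78.8
```

```bash
python3 st.py
```

```text
36.45 [ 0.4419 -0.2573  0.2037] [ 3.1416e+00 -3.0000e-04  1.7717e+00] F [ 0.4  0.5 -1.5] M [-0.05 -0.06  0.01] tipz 135.4 0.0180679110931492
```

Request:
apply_moves:
  claw: [0.01,0.01,0.01,0.01,0.01,0.01,0.01,0.01]
  xyz:
    - [0,-0.0005,0.005]
    - [0,0,0.012]
    - [0,0,0.015]
    - [0,0,0.015]
    - [0,0,0.015]
    - [0,0,0.013]
    - [0,0,0.008]
    - [0,0,0]
  twist:
    - [0,0,0]
    - [0,0,0]
    - [0,0,0]
    - [0,0,0]
    - [0,0,0]
    - [0,0,0]
    - [0,0,0]
    - [0,0,0]

```text
clock: 37.25
position: [0.4409, -0.2572, 0.1196]
tool_rot: [-3.14, -0.001, 1.77]
force: [0.7, 0.0, -0.8]
grip_width: 0.0183
finger_force: 78.8
```

```bash
python3 st.py
```

```text
37.25 [ 0.4409 -0.2572  0.1196] [-3.1404e+00 -1.2000e-03  1.7696e+00] F [ 0.7  0.  -0.8] M [-0.04  0.03 -0.01] tipz 51.3 0.018294802734445108
```

In the slot. Down 40 mm more to TCP z ≈ 0.080, then feel for the seat.

Request:
apply_moves:
  claw: [0.01,0.01,0.01,0.01,0.01,0.01,0.01]
  xyz:
    - [0,0,0.006]
    - [0,0,0.009]
    - [0,0,0.009]
    - [0,0,0.009]
    - [0,0,0.006]
    - [0,0,0.003]
    - [0,0,0]
  twist:
    - [0,0,0]
    - [0,0,0]
    - [0,0,0]
    - [0,0,0]
    - [0,0,0]
    - [0,0,0]
    - [0,0,0]

```text
clock: 37.95
position: [0.4412, -0.2575, 0.0783]
tool_rot: [-3.141, -0.0, 1.77]
force: [-0.8, -0.1, -0.7]
grip_width: 0.0184
finger_force: 78.8
```

Request:
apply_moves:
  claw: [0.01,0.01,0.01,0.01,0.01]
  xyz:
    - [0,0,0.001]
    - [0,0,0.001]
    - [0,0,0.001]
    - [0,0,0]
    - [0,0,0]
  twist:
    - [0,0,0]
    - [0,0,0]
    - [0,0,0]
    - [0,0,0]
    - [0,0,0]

```text
clock: 38.45
position: [0.4413, -0.2576, 0.0757]
tool_rot: [-3.142, 0.0, 1.77]
force: [-0.0, 0.2, -1.0]
grip_width: 0.0182
finger_force: 78.8
```

Request:
apply_moves:
  claw: [0.01,0.01,0.01,0.01]
  xyz:
    - [0,0,0.0007]
    - [0,0,0.0007]
    - [0,0,0.0006]
    - [0,0,0]
  twist:
    - [0,0,0]
    - [0,0,0]
    - [0,0,0]
    - [0,0,0]

```text
clock: 38.85
position: [0.4414, -0.2577, 0.0743]
tool_rot: [3.142, 0.001, 1.77]
force: [-4.1, 2.1, 16.4]
grip_width: 0.0182
finger_force: 81.6
```

Request:
apply_moves:
  claw: [0.01,0.03,0.05,0.085,0.085,0.085,0.085,0.085]
  xyz:
    - [0,0,-0.0008]
    - [0,0,0]
    - [0,0,0]
    - [0,0,0]
    - [0,0,0]
    - [0,0,0]
    - [0,0,0]
    - [0,0,0]
  twist:
    - [0,0,0]
    - [0,0,0]
    - [0,0,0]
    - [0,0,0]
    - [0,0,0]
    - [0,0,0]
    - [0,0,0]
    - [0,0,0]

```text
clock: 39.65
position: [0.4413, -0.2576, 0.0745]
tool_rot: [-3.142, -0.0, 1.77]
force: [0.6, 0.1, -0.8]
grip_width: 0.0849
finger_force: 0.0
```

Request:
apply_moves:
  claw: [0.085,0.085,0.085,0.085,0.085,0.085,0.085,0.085,0.085,0.085]
  xyz:
    - [0,0,-0.005]
    - [0,0,-0.015]
    - [0,0,-0.02]
    - [0,0,-0.025]
    - [0,0,-0.025]
    - [0,0,-0.025]
    - [0,0,-0.025]
    - [0,0,-0.02]
    - [0,0,0]
    - [0,0,0]
  twist:
    - [0,0,0]
    - [0,0,0]
    - [0,0,0]
    - [0,0,0]
    - [0,0,0]
    - [0,0,0]
    - [0,0,0]
    - [0,0,0]
    - [0,0,0]
    - [0,0,0]

```text
clock: 40.65
position: [0.4413, -0.2577, 0.2347]
tool_rot: [3.141, 0.001, 1.77]
force: [-0.7, 0.3, -0.3]
grip_width: 0.0847
finger_force: 0.0
```

```bash
python3 st.py; python3 - <<'E'
from h import *
f=bot.grab_frame("scene"); g=bot.grab_frame("wrist")
a=cv2.resize(f["img"][:,:,::-1][110:300,150:360],None,fx=2.6,fy=2.6,interpolation=cv2.INTER_CUBIC)
b=g["img"][:,:,::-1][60:260,210:310]; b=cv2.resize(b,(int(100*a.shape[0]/200),a.shape[0]),interpolation=cv2.INTER_CUBIC)
cv2.imwrite("pics/end.png",np.hstack([a,b]))
E
```

```text
40.65 [ 0.4413 -0.2577  0.2347] [3.1413e+00 6.0000e-04 1.7696e+00] F [-0.7  0.3 -0.3] M [-0.05  0.05  0.02] tipz 166.4 0.0847488976352848
```

View pics/end.png

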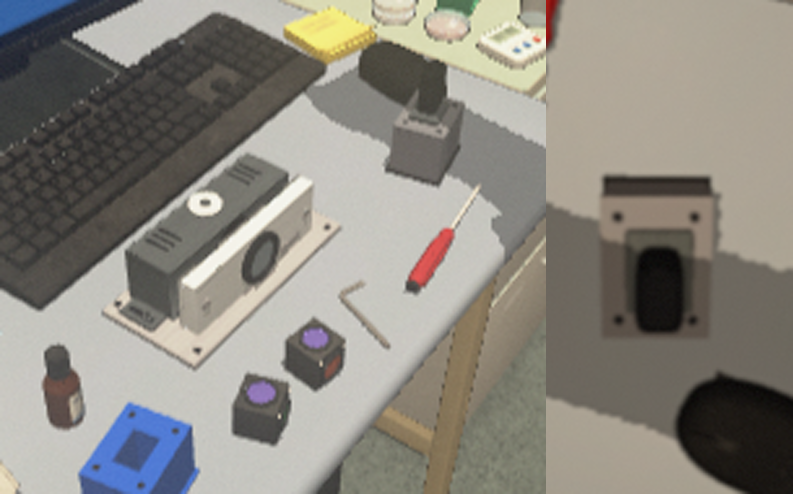

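The cover stands off evenly (245,255), and the wedge is back home in the grey stand (425,130). Nothing else was disturbed, so I'm handing in.

```bash
python3 -c "
from workcell import bot; print(bot.job_done())"
```

```text
the job is handed in; nothing more can be done
None
```

The job is handed in: the cover measured about 8 mm off at both dowels, with the wedge fully home in its stand and the gripper clear, at about 41 s of the 72 s; the judge's verdict was not shown.

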